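# Third hand for fitting knobs to a kitchen rail

### The job

I am about to screw two brass knobs onto the wooden rail: first put exactly two of the four knobs into the round steel dish and leave the other two on the worktop. Then take the rail, keep it flat on the worktop, square and centred against both rubber pads of the blue sprung fixture, and press it there with a steady push that keeps the pointer in the green band (about 12 N), never into the red. Finish while still holding it pressed like that, without letting go, and leave the spice jar, apple and egg timer alone.

Things in the scene. Friction and masses are not known exactly. Their poses are not given: they have to be found in the camera images.
- fixture: fixture fixed to the worktop: blue block with a sprung sliding bar in front that carries two black rubber pads. Origin on the worktop, midway between the pads, in the plane of their front faces at rest. x: from the pads to the block, the rail is pressed along +x; y along the bar to the left pad; z up. Bar, block and base lie at x = 30 to 150 mm, up to 46 mm high; in front is only worktop
- fence (a joint): how far the sprung bar with both pads is pushed in, m: 0 at rest, end stop at 0.030. Spring 1 N per mm without preload, so 0.012 means 12 N on the pads. The pointer on top of the block is over the green band from 0.008 to 0.016 and over the red one from 0.022
- pad_left (a point): left rubber pad on the sprung bar: 30 mm wide along y, 3 to 29 mm above the worktop, standing 30 mm out from the bar; this point is the centre of its front face, at y = +75 mm in the fixture's frame, axes as the fixture's. The gap between the pads, 120 mm wide and 30 mm deep, has room for a finger gripping the rail across its width at its middle
- pad_right (a point): right rubber pad, the same, at y = -75 mm in the fixture's frame
- rail: loose beech rail lying flat on the worktop, 40 mm (its x) by 200 mm (its y) by 20 mm high, about 0.13 kg; two brass-rimmed holes in its top at y = -65 and +65 mm; origin at the centre of its underside, z up. It is the same either way round; one of its 200 mm edges goes against the pads
- dish: round stainless parts dish fixed to the worktop: 124 mm across the rim, 14 mm high, flat floor 3 mm above the worktop and about 98 mm across; origin at the centre of its underside, z up
- knob_a: one of four identical brass furniture knobs standing on the worktop (any two will do): 28 mm high, foot 26 mm in diameter, round head 30 mm in diameter from 16 to 24 mm above its underside (grip it there, from above), 30 g; origin at the centre of its underside, z up
- knob_b: one of four identical brass furniture knobs standing on the worktop (any two will do): 28 mm high, foot 26 mm in diameter, round head 30 mm in diameter from 16 to 24 mm above its underside (grip it there, from above), 30 g; origin at the centre of its underside, z up
- knob_c: one of four identical brass furniture knobs standing on the worktop (any two will do): 28 mm high, foot 26 mm in diameter, round head 30 mm in diameter from 16 to 24 mm above its underside (grip it there, from above), 30 g; origin at the centre of its underside, z up
- knob_d: one of four identical brass furniture knobs standing on the worktop (any two will do): 28 mm high, foot 26 mm in diameter, round head 30 mm in diameter from 16 to 24 mm above its underside (grip it there, from above), 30 g; origin at the centre of its underside, z up
- spice_jar: bystander: glass spice jar with a red cap, 45 mm in diameter, 106 mm high; origin at the centre of its underside
- apple: bystander: green apple, 68 x 65 x 65 mm; origin at the centre of its underside
- timer: bystander: red and white egg timer, 63 mm in diameter, 58 mm high; origin at the centre of its underside
Things that resemble listed ones, but are neither listed nor needed, are in the scene too. There is more than one size of the fixture; the one meant has the size given above.

How it is judged (in metres and radians):
On the way, in this order (a step that is already met when the one before it is completed fails the run):
1. exactly two knobs are in the dish and let go, the other two outside it ((((horizontal distance between knob_a and dish below 0.05 m and height (world z) of knob_a below 0.022 m) and (horizontal distance between knob_b and dish below 0.05 m and height (world z) of knob_b below 0.022 m) and (horizontal distance between knob_c and dish above 0.062 m and height (world z) of knob_c above -0.02 m) and (horizontal distance between knob_d and dish above 0.062 m and height (world z) of knob_d above -0.02 m)) or ((horizontal distance between knob_a and dish below 0.05 m and height (world z) of knob_a below 0.022 m) and (horizontal distance between knob_b and dish above 0.062 m and height (world z) of knob_b above -0.02 m) and (horizontal distance between knob_c and dish below 0.05 m and height (world z) of knob_c below 0.022 m) and (horizontal distance between knob_d and dish above 0.062 m and height (world z) of knob_d above -0.02 m)) or ((horizontal distance between knob_a and dish below 0.05 m and height (world z) of knob_a below 0.022 m) and (horizontal distance between knob_b and dish above 0.062 m and height (world z) of knob_b above -0.02 m) and (horizontal distance between knob_c and dish above 0.062 m and height (world z) of knob_c above -0.02 m) and (horizontal distance between knob_d and dish below 0.05 m and height (world z) of knob_d below 0.022 m)) or ((horizontal distance between knob_a and dish above 0.062 m and height (world z) of knob_a above -0.02 m) and (horizontal distance between knob_b and dish below 0.05 m and height (world z) of knob_b below 0.022 m) and (horizontal distance between knob_c and dish below 0.05 m and height (world z) of knob_c below 0.022 m) and (horizontal distance between knob_d and dish above 0.062 m and height (world z) of knob_d above -0.02 m)) or ((horizontal distance between knob_a and dish above 0.062 m and height (world z) of knob_a above -0.02 m) and (horizontal distance between knob_b and dish below 0.05 m and height (world z) of knob_b below 0.022 m) and (horizontal distance between knob_c and dish above 0.062 m and height (world z) of knob_c above -0.02 m) and (horizontal distance between knob_d and dish below 0.05 m and height (world z) of knob_d below 0.022 m)) or ((horizontal distance between knob_a and dish above 0.062 m and height (world z) of knob_a above -0.02 m) and (horizontal distance between knob_b and dish above 0.062 m and height (world z) of knob_b above -0.02 m) and (horizontal distance between knob_c and dish below 0.05 m and height (world z) of knob_c below 0.022 m) and (horizontal distance between knob_d and dish below 0.05 m and height (world z) of knob_d below 0.022 m))) and contact force between the fingers and knob_a below 0.3 N and contact force between the fingers and knob_b below 0.3 N and contact force between the fingers and knob_c below 0.3 N and contact force between the fingers and knob_d below 0.3 N), for 0.3 s.
2. the rail lies flat and square against both pads and is pressed with 7 to 17 N (contact force between rail and fixture between 7 and 17 N and value of joint fence between 0.007 and 0.017 m and contact force between rail and fence_c1 above 1.5 N and contact force between rail and fence_c2 above 1.5 N and y of rail in the frame of fixture between -0.02 and 0.02 m and angle between the x axis of rail and the x axis of fixture, either way round below 0.09 rad and angle between rail's own z axis and vertical below 0.1 rad and height (world z) of rail below 0.006 m and contact force between the fingers and rail above 3 N and linear speed of rail below 0.01 m/s), for 0.5 s.
At the end, for the whole second after the job is handed in: Fingers still push or hold the rail (3 N), flat (6 mm, 0.1 rad), square (0.09 rad), centred (20 mm), at rest, pressing the pads with 7-17 N in all, 1.5 N or more each, bar 7-17 mm in. Exactly two knobs in the dish (within 50 mm of its centre), two outside, none on the floor (all of step 2 and (((horizontal distance between knob_a and dish below 0.05 m and height (world z) of knob_a below 0.022 m) and (horizontal distance between knob_b and dish below 0.05 m and height (world z) of knob_b below 0.022 m) and (horizontal distance between knob_c and dish above 0.062 m and height (world z) of knob_c above -0.02 m) and (horizontal distance between knob_d and dish above 0.062 m and height (world z) of knob_d above -0.02 m)) or ((horizontal distance between knob_a and dish below 0.05 m and height (world z) of knob_a below 0.022 m) and (horizontal distance between knob_b and dish above 0.062 m and height (world z) of knob_b above -0.02 m) and (horizontal distance between knob_c and dish below 0.05 m and height (world z) of knob_c below 0.022 m) and (horizontal distance between knob_d and dish above 0.062 m and height (world z) of knob_d above -0.02 m)) or ((horizontal distance between knob_a and dish below 0.05 m and height (world z) of knob_a below 0.022 m) and (horizontal distance between knob_b and dish above 0.062 m and height (world z) of knob_b above -0.02 m) and (horizontal distance between knob_c and dish above 0.062 m and height (world z) of knob_c above -0.02 m) and (horizontal distance between knob_d and dish below 0.05 m and height (world z) of knob_d below 0.022 m)) or ((horizontal distance between knob_a and dish above 0.062 m and height (world z) of knob_a above -0.02 m) and (horizontal distance between knob_b and dish below 0.05 m and height (world z) of knob_b below 0.022 m) and (horizontal distance between knob_c and dish below 0.05 m and height (world z) of knob_c below 0.022 m) and (horizontal distance between knob_d and dish above 0.062 m and height (world z) of knob_d above -0.02 m)) or ((horizontal distance between knob_a and dish above 0.062 m and height (world z) of knob_a above -0.02 m) and (horizontal distance between knob_b and dish below 0.05 m and height (world z) of knob_b below 0.022 m) and (horizontal distance between knob_c and dish above 0.062 m and height (world z) of knob_c above -0.02 m) and (horizontal distance between knob_d and dish below 0.05 m and height (world z) of knob_d below 0.022 m)) or ((horizontal distance between knob_a and dish above 0.062 m and height (world z) of knob_a above -0.02 m) and (horizontal distance between knob_b and dish above 0.062 m and height (world z) of knob_b above -0.02 m) and (horizontal distance between knob_c and dish below 0.05 m and height (world z) of knob_c below 0.022 m) and (horizontal distance between knob_d and dish below 0.05 m and height (world z) of knob_d below 0.022 m)))); the arm keeps its last pose, push and grip.
It fails at once if the sprung bar is pushed into the red (more than 24 mm) (value of joint fence above 0.024 m).
It fails at once if the spice jar is shifted by more than 30 mm (distance of spice_jar from where it was at the start of the episode above 0.03 m).
It fails at once if the apple is shifted by more than 30 mm (distance of apple from where it was at the start of the episode above 0.03 m).
It fails at once if the egg timer is shifted by more than 30 mm (distance of timer from where it was at the start of the episode above 0.03 m).
It also fails if it takes over 56 s, if anything falls off the work surface, if the arm or the gripper's body presses on something with over 40 N, if the wrist force passes 120 N, or if a joint passes its speed limit or range.

### The arm

A 7-joint arm with a two-finger parallel gripper is mounted at the origin on a cart in front of the work surface, level with it; the furniture and walls round the work are solid. World frame = base frame: x ahead of the robot, y to its left, z up, the work surface at z = 0. Lengths are in mm, angles in rad, forces in N, time in s.
With the tool pointing down it reaches from about 400 to 875 mm from the base axis. Payload 6.5 kg.
Tool frame: the origin (TCP) lies at the very end of the fingers, on their centre line; the grasp point (between the pads) lies 19 mm behind it (ctrl.grip_depth is the distance from the TCP to the grasp point, in mm); z points along the fingers, y is the line along which they close (so a half turn about z gives the same grasp; the last joint's range is limited). The gripper opens to 85 mm and grips with 20 to 120 N. Pads are 22 mm wide; open, the fingers measure 114 mm over their backs; the gripper's body (76 mm by 85 mm) begins 54 mm behind the grasp point. The pads swing forward as they close: fully open they stand 13 mm farther back than shut.
Start: joints at [1.258, 0.536, -0.004, 1.538, 0.003, 1.067, -0.071], TCP at [158.792, -630.298, 231.29] pointing down, gripper open.
Joint ranges: [-2.7, 2.7], [-0.37, 2.16], [-1.27, 1.26], [0.24, 2.4], [-1.31, 4.45], [0.19, 1.91], [-2.76, 2.76]. Speed limits (rad/s): [2.39, 2.39, 3.14, 3.14, 3.14, 3.14, 3.14].

### API

Orientations are given as a 3x3 rotation matrix whose columns are the frame's x, y, z axes.
In Python, from rig import get_state, get_image, camera_params, job, ctrl gives the robot as it stands.
- The arm moves only by the tool servo_tool, never from a script. Its argument "moves" is a list of rows, each an object of numbers: "wx", "wy", "wz": the turn, a rotation vector about the tool's x, y, z in rad; "dx", "dy", "dz": the shift along the tool's x, y, z in mm; "grip": the finger opening in mm, from 0 to 85.4. In form: [{"wx": .., "wy": .., "wz": .., "dx": .., "dy": .., "dz": .., "grip": ..}, ...]. A call has exactly 5 rows; each row is the pose to reach, as a shift and turn from the pose commanded when the call began, along the tool's axes at that moment; what a row does not reach only later rows make up. A row lasts 1/10 s, in which the tool goes at most 50 mm and 8.59 degrees, less where a joint would pass 70% of its speed; a pose out of reach is approached as far as the arm can. A call with a gripper value outside its range is refused whole. The fingers move at their own pace and stop on an object; the grip force is fixed at half the most. Time passes only in rows, so rows that repeat a pose let the fingers close, or fill a call up. It gives the time, the measured TCP pose, the force, the opening and the grip force at its end, in the units of the state.
- get_state(): the state, without advancing time (a new reading comes with each control period).
- get_image(name): name is "scene" or "top" or "wrist"; returns (picture, depth): 480x640x3 uint8, red, green, blue; 480x640 float32, mm along the optical axis (not along the pixel's ray), 0 where there is no reading.
- camera_params(name): a dict with "fx", "fy", "cx", "cy" (pixels), "xyz" and "orientation" of the camera in the world; the wrist camera has in their place "hand_eye" (4x4, takes a point from camera to tool coordinates, whose origin is the TCP and whose axes are the flange's). Camera axes: x right, y down, z forward; pixel columns grow to the right and rows downward; lengths in mm; the calibration is good to about 2 mm. The wrist camera is an equidistant fisheye: a pixel r from the principal point sees the ray r / f radians off the axis. A picture is of the moment at which its call begins: read the wrist's pose just before it. camera_params takes no time and is no camera call.
- job.close_job(): hands the job in; it is judged then, once.
The state is a dict: "time_s": time; "q": joint angles; "dq": joint speeds; "effort": joint torques, N m; "eef_pos": TCP position; "ee_rot": TCP orientation; "force": force on the tool from outside, world axes, zero at the start; "torque": the same for the moment, N m; "gripper_width": opening from 0.0 (shut) to 1.0 (fully open); "grip_force": force on a finger pad.
Only numpy, scipy, OpenCV 4.12 (cv2) and the standard library are available. Lean on these libraries where they do the work, as an engineer would, in place of code of your own. Each camera call takes 0.05 s, during which the arm holds its last target. There are 200 camera calls.

## Working session

There is one attempt and no reset: what is moved stays moved. The work goes in short steps, Python scripts to look and compute and a tool call to move; the robot and the scene stay as the last step left them, time stands still between calls to the robot, and variables do not carry over. Pictures are saved under pics/ and viewed, at most 10 in all, crops included, and the job is handed in when it is done.

Besides the shell and the picture viewer there is one more tool, called after ">>>" as name(argument=value, ...), one argument or row to a line, values as JSON. servo_tool: Moves the arm, as the interface text tells. Its arguments: {"type":"object","properties":{"moves":{"type":"array","items":{"type":"object","properties":{"wx":{"type":"number"},"wy":{"type":"number"},"wz":{"type":"number"},"dx":{"type":"number"},"dy":{"type":"number"},"dz":{"type":"number"},"grip":{"type":"number"}}}}},"required":["moves"]}

```bash
mkdir -p pics
cat > h.py <<'E'
import numpy as np, cv2
from rig import get_state, get_image, camera_params, job, ctrl
def snap(n,f):
    im,d=get_image(n); cv2.imwrite(f'pics/{f}.png',im[:,:,::-1]); np.savez(f'pics/{f}.npz',im=im,d=d); return im,d
def cast(n,u,v,z):
    c=camera_params(n); r=np.array(c['orientation'])@np.array([(u-c['cx'])/c['fx'],(v-c['cy'])/c['fy'],1]); p=np.array(c['xyz']); return p+r*(z-p[2])/r[2]
E
python3 - <<'E'
from h import *
snap('top','top0'); snap('scene','sc0')
for n in('top','scene'):
    c=camera_params(n);print(n,{k:np.round(v,3).tolist() for k,v in c.items()})
s=get_state();print(s['time_s'],s['eef_pos'],s['ee_rot'])
E
```

```text
top {'fx': 481.433, 'fy': 481.433, 'cx': 323.994, 'cy': 244.498, 'xyz': [315.254, 27.286, 1085.024], 'orientation': [[0.007, -0.989, 0.146], [-1.0, -0.002, 0.03], [-0.029, -0.146, -0.989]]}
scene {'fx': 466.557, 'fy': 466.557, 'cx': 321.605, 'cy': 233.198, 'xyz': [-392.993, 571.689, 820.827], 'orientation': [[-0.537, -0.502, 0.678], [-0.843, 0.33, -0.424], [-0.011, -0.8, -0.6]]}
0.1 [ 158.66391872 -629.76721616  230.49505462] [[ 9.69672580e-01  2.44407155e-01 -4.79546219e-04]
 [ 2.44407604e-01 -9.69671463e-01  1.47535894e-03]
 [-1.04414003e-04 -1.54781985e-03 -9.99998797e-01]]
```

View pics/top0.png

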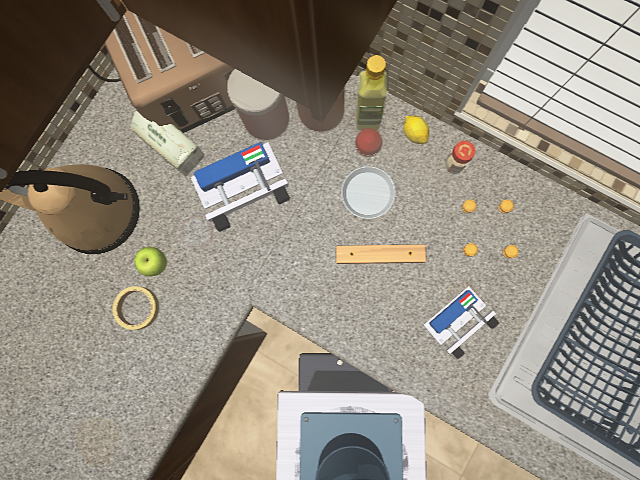

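View pics/sc0.png

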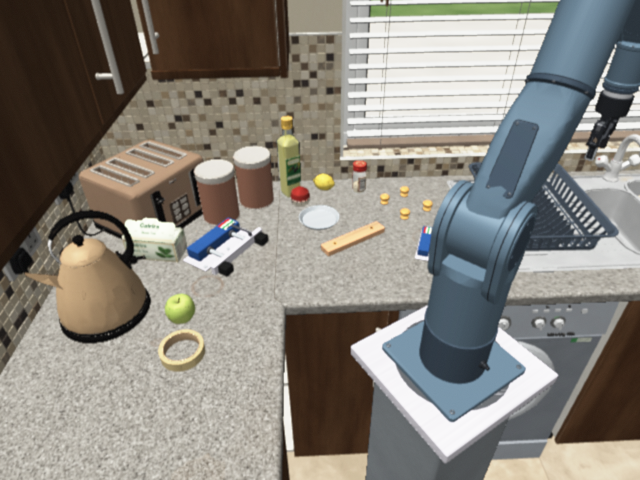

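In the top view:
- **Fixtures:** the large one is at (240,180), with pads at (221,222) and (282,195). A smaller look-alike is at (460,320), with pads at (457,351) and (491,322).
- **Task objects:** the rail is at (381,254), the dish at (368,192), and the knobs at (470,206), (507,206), (471,250) and (511,252).
- **Bystanders:** the spice jar is at (462,155), the timer at (369,141) and the apple at (150,261). The lemon and tape roll are not needed.

Next I'll measure these and check the choice of fixture.

Run:
```python
from h import *
d=np.load('pics/top0.npz');im=d['im'];dep=d['d']
hsv=cv2.cvtColor(im,cv2.COLOR_RGB2HSV)
def blobs(m,roi,amin=30):
    x0,y0,x1,y1=roi;k=np.zeros_like(m);k[y0:y1,x0:x1]=m[y0:y1,x0:x1]
    cs,_=cv2.findContours(k,cv2.RETR_EXTERNAL,cv2.CHAIN_APPROX_NONE)
    return [c for c in cs if cv2.contourArea(c)>amin]
m=cv2.inRange(hsv,(10,120,120),(30,255,255))
for c in blobs(m,(450,190,530,270)):
    (u,v),r=cv2.minEnclosingCircle(c);M=cv2.moments(c);u,v=M['m10']/M['m00'],M['m01']/M['m00'];print('knob',u,v,r,cast('top',u,v,22).round(1))
m=cv2.inRange(hsv,(8,70,120),(30,255,255))
for c in blobs(m,(325,235,440,275),300):
    b=cv2.boxPoints(cv2.minAreaRect(c));P=np.array([cast('top',*p,20)[:2] for p in b]);print('rail',P.mean(0),P.round(1).tolist(),[np.linalg.norm(P[i]-P[i-1]).round(1) for i in range(4)])
m=cv2.inRange(hsv,(0,0,0),(180,255,60))
for n,roi in(('big',(195,180,300,240)),('small',(435,300,510,365))):
  for c in blobs(m,roi,40):
    b=cv2.boxPoints(cv2.minAreaRect(c));cc=b.mean(0);print(n,cc,cast('top',*cc,29).round(1),[cast('top',*p,29)[:2].round(0).tolist() for p in b])
m=cv2.inRange(hsv,(105,120,60),(125,255,255))
for c in blobs(m,(180,130,510,350),100):
    b=cv2.boxPoints(cv2.minAreaRect(c));P=np.array([cast('top',*p,46)[:2] for p in b]);print('blue',P.round(1).tolist())
print('dish',cast('top',368.5,192.5,14).round(1))
for n,u,v,z in(('jar',462,150,106),('timer',369,141,40),('apple',150,261,40)):print(n,cast('top',u,v,z).round(0))
cr=im[130:240,180:310];cr2=im[285:365,415:510]
A=cv2.resize(cr,None,fx=4,fy=4);B=cv2.resize(cr2,(270,228))
C=np.zeros((440,790,3),np.uint8);C[:,:520]=A;C[:228,520:]=B;cv2.imwrite('pics/crop.png',C[:,:,::-1])
```

```text
knob 510.3475682087781 251.20166073546852 7.685304641723633 [ 458.3 -351.9   22. ]
knob 470.2332015810277 249.30303030303028 7.280210018157959 [ 462.3 -264.4   22. ]
knob 505.7094017094017 205.8168498168498 7.632268905639648 [ 560.6 -346.7   22. ]
knob 468.75 205.79358974358973 7.393886089324951 [ 560.7 -264.8   22. ]
rail [453.08273925 -66.48899627] [[471.1, 32.8], [474.5, -165.6], [435.1, -165.2], [431.5, 32.1]] [np.float64(39.6), np.float64(198.4), np.float64(39.4), np.float64(197.3)]
small [492.50006 322.50003] [ 303.  -303.9   29. ] [[303.0, -291.0], [316.0, -304.0], [303.0, -317.0], [290.0, -303.0]]
blue [[301.7, -165.0], [373.5, -249.8], [350.1, -269.1], [278.8, -184.5]]
blue [[633.7, 353.7], [704.6, 204.3], [665.7, 186.3], [595.5, 335.0]]
dish [593.6 -41.5  14. ]
jar [ 661. -232.  106.]
timer [706. -42.  40.]
apple [432. 442.  40.]
```

View pics/crop.png

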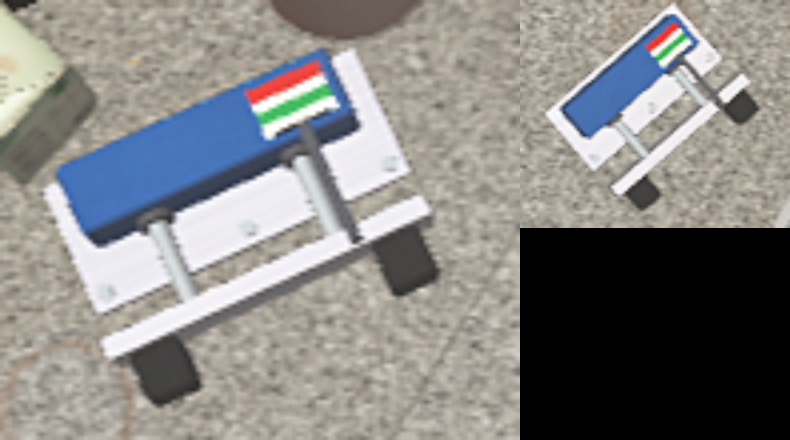

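The crop confirms the left fixture is the large one: its block is about 164 mm long with wide-set pads, and the look-alike is clearly smaller. Pad front edges in the crop are about (163,403)–(200,385) and (405,295)–(438,277).

```bash
cat >> h.py <<'E'
from scipy.spatial.transform import Rotation as R
def go(x,y,z,yaw):  # yaw (deg) of tool y axis; prints tool-frame deltas from the measured pose
    s=get_state();Rt=np.array(s['ee_rot']);t=np.radians(yaw);c,n=np.cos(t),np.sin(t)
    Rg=np.array([[-n,c,0],[c,n,0],[0,0,-1]]);
    d=Rt.T@(np.array([x,y,z])-s['eef_pos']);w=R.from_matrix(Rt.T@Rg).as_rotvec()
    print('t',round(s['time_s'],2),'pos',np.round(s['eef_pos'],1),'d',d.round(1),'w',w.round(3),'F',np.round(s['force'],1),'gw',round(s['gripper_width'],3),'gf',s['grip_force'])
E
python3 - <<'E'
from h import *
a=np.array([cast('top',180+u/4,130+v/4,3) for u,v in((163,403),(200,385),(405,295),(438,277))])[:,:2]
L,Rr=a[:2].mean(0),a[2:].mean(0);print(a.round(1).tolist(),L,Rr,np.linalg.norm(L-Rr),(L+Rr)/2,np.degrees(np.arctan2(*(L-Rr)[::-1]))-90)
go(462,-264,200,0)
E
```

```text
[[506.5, 297.1], [517.0, 276.0], [569.9, 158.9], [580.6, 140.0]] [511.73202416 286.55084231] [575.24544549 149.45541479] 151.0930538992151 [543.48873483 218.00312855] 24.857294974031817
t 0.1 pos [ 158.7 -629.8  230.5] d [ 383.5 -280.5   30.9] w [-1.000e-03 -1.000e-03 -1.324e+00] F [-0.3  0.2  0.8] gw 1.003 gf 0.0
```

>>> servo_tool(
  moves=[
    {"dx":40,"dy":-29,"dz":3,"wz":-0.14,"grip":58},
    {"dx":80,"dy":-58,"dz":6,"wz":-0.28,"grip":58},
    {"dx":120,"dy":-87,"dz":9,"wz":-0.42,"grip":58},
    {"dx":160,"dy":-116,"dz":12,"wz":-0.56,"grip":58},
    {"dx":200,"dy":-145,"dz":15,"wz":-0.7,"grip":58},
  ],
)

```text
validation failed for argument at $.mo...
```

```bash
python3 -c "
from h import *
go(462,-264,150,0)"
```

```text
t 0.1 pos [ 158.7 -629.8  230.5] d [ 383.5 -280.4   80.9] w [-1.000e-03 -1.000e-03 -1.324e+00] F [-0.3  0.2  0.8] gw 1.003 gf 0.0
```

>>> servo_tool(
  moves=[
    {"wx":0,"wy":0,"wz":-0.14,"dx":40,"dy":-29,"dz":3,"grip":58},
    {"wx":0,"wy":0,"wz":-0.28,"dx":80,"dy":-58,"dz":6,"grip":58},
    {"wx":0,"wy":0,"wz":-0.42,"dx":120,"dy":-87,"dz":9,"grip":58},
    {"wx":0,"wy":0,"wz":-0.56,"dx":160,"dy":-116,"dz":12,"grip":58},
    {"wx":0,"wy":0,"wz":-0.7,"dx":200,"dy":-145,"dz":15,"grip":58},
  ],
)

```text
time_s: 0.6
eef_pos: [318.1, -439.0, 216.0]
ee_rot: [[0.58, 0.815, -0.0], [0.815, -0.58, 0.0], [-0.0, -0.0, -1.0]]
force: [1.0, 0.1, -0.1]
gripper_width: 0.681
grip_force: 0.0
```

```bash
python3 -c "
from h import *
go(462,-264,120,0)"
```

```text
t 0.6 pos [ 318.1 -439.   216. ] d [226.   15.9  96. ] w [-0.    -0.    -0.618] F [ 1.   0.1 -0.1] gw 0.681 gf 0.0
```

Nearly no lag. Next, move above the knob at (462,-264).

>>> servo_tool(
  moves=[
    {"wx":0,"wy":0,"wz":-0.13,"dx":47,"dy":3,"dz":10,"grip":58},
    {"wx":0,"wy":0,"wz":-0.26,"dx":94,"dy":6,"dz":25,"grip":58},
    {"wx":0,"wy":0,"wz":-0.39,"dx":140,"dy":10,"dz":40,"grip":58},
    {"wx":0,"wy":0,"wz":-0.52,"dx":185,"dy":13,"dz":60,"grip":58},
    {"wx":0,"wy":0,"wz":-0.618,"dx":226,"dy":16,"dz":80,"grip":58},
  ],
)

```text
time_s: 1.1
eef_pos: [463.5, -264.8, 135.6]
ee_rot: [[0.0, 1.0, 0.001], [1.0, -0.0, 0.0], [0.0, 0.001, -1.0]]
force: [0.4, -1.5, 0.4]
gripper_width: 0.68
grip_force: 0.0
```

Run:
```python
from h import *
go(462,-264,4,0)
s=get_state();c=camera_params('wrist');im,d=snap('wrist','w1')
H=np.array(c['hand_eye']);hsv=cv2.cvtColor(im,cv2.COLOR_RGB2HSV)
T=np.eye(4);T[:3,:3]=s['ee_rot'];T[:3,3]=s['eef_pos'];W=T@H
m=cv2.inRange(hsv,(10,120,110),(30,255,255))
for k in cv2.findContours(m,cv2.RETR_EXTERNAL,cv2.CHAIN_APPROX_NONE)[0]:
    if cv2.contourArea(k)<150: continue
    M=cv2.moments(k);u,v=M['m10']/M['m00'],M['m01']/M['m00']
    q=np.array([u-c['cx'],v-c['cy']]);r=np.linalg.norm(q);th=r/c['fx'];ray=W[:3,:3]@np.r_[q/r*np.sin(th),np.cos(th)]
    p=W[:3,3]+ray*(22-W[2,3])/ray[2];print(round(u),round(v),cv2.contourArea(k),p.round(1))
```

```text
t 1.1 pos [ 463.5 -264.8  135.6] d [  0.8  -1.5 131.6] w [ 0.001 -0.    -0.   ] F [ 0.4 -1.5  0.4] gw 0.68 gf 0.0
313 340 1137.0 [ 460.1 -350.1   22. ]
449 236 1185.5 [ 561.6 -264.8   22. ]
317 235 1298.0 [ 463.6 -264.3   22. ]
627 110 1400.0 [ 738.8 -148.7   22. ]
305 47 231.5 [ 455.5 -131.4   22. ]
```

View pics/w1.png

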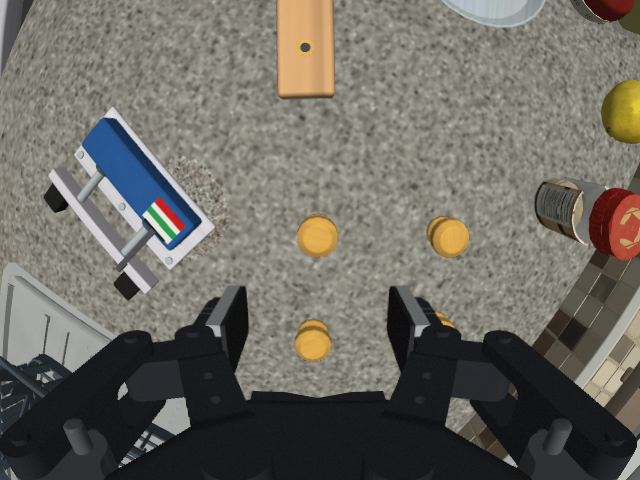

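The wrist view shows the target knob at (317,235), giving (463,-264), which agrees with the top view. Descend and close.

>>> servo_tool(
  moves=[
    {"wx":0,"wy":0,"wz":0,"dx":0.5,"dy":0,"dz":45,"grip":58},
    {"wx":0,"wy":0,"wz":0,"dx":0.5,"dy":0,"dz":90,"grip":58},
    {"wx":0,"wy":0,"wz":0,"dx":0.5,"dy":0,"dz":120,"grip":58},
    {"wx":0,"wy":0,"wz":0,"dx":0.5,"dy":0,"dz":131,"grip":58},
    {"wx":0,"wy":0,"wz":0,"dx":0.5,"dy":0,"dz":131,"grip":15},
  ],
)

```text
time_s: 1.65
eef_pos: [461.3, -265.8, 4.2]
ee_rot: [[0.006, 1.0, -0.003], [1.0, -0.006, 0.001], [0.001, -0.003, -1.0]]
force: [0.3, 0.6, 0.5]
gripper_width: 0.525
grip_force: 0.0
```

>>> servo_tool(
  moves=[
    {"wx":0,"wy":0,"wz":0,"dx":0,"dy":0,"dz":0,"grip":15},
    {"wx":0,"wy":0,"wz":0,"dx":0,"dy":0,"dz":0,"grip":15},
    {"wx":0,"wy":0,"wz":0,"dx":0,"dy":0,"dz":0,"grip":15},
    {"wx":0,"wy":0,"wz":0,"dx":0,"dy":0,"dz":-30,"grip":15},
    {"wx":0,"wy":0,"wz":0,"dx":0,"dy":0,"dz":-60,"grip":15},
  ],
)

```text
time_s: 2.15
eef_pos: [462.0, -266.1, 66.3]
ee_rot: [[0.006, 1.0, -0.001], [1.0, -0.006, 0.0], [0.0, -0.001, -1.0]]
force: [0.5, -1.2, 0.2]
gripper_width: 0.319
grip_force: 59.4
```

```bash
python3 -c "
from h import *
go(593,-21,70,0)"
```

```text
t 2.15 pos [ 462.  -266.1   66.3] d [245.9 129.6  -3.7] w [-0.001 -0.    -0.006] F [ 0.5 -1.2  0.2] gw 0.319 gf 59.35012234323949
```

>>> servo_tool(
  moves=[
    {"wx":0,"wy":0,"wz":0,"dx":40,"dy":21,"dz":0,"grip":15},
    {"wx":0,"wy":0,"wz":0,"dx":82,"dy":43,"dz":0,"grip":15},
    {"wx":0,"wy":0,"wz":0,"dx":125,"dy":66,"dz":0,"grip":15},
    {"wx":0,"wy":0,"wz":0,"dx":167,"dy":88,"dz":0,"grip":15},
    {"wx":0,"wy":0,"wz":0,"dx":208,"dy":110,"dz":0,"grip":15},
  ],
)

```text
time_s: 2.65
eef_pos: [574.7, -57.1, 66.4]
ee_rot: [[0.006, 1.0, 0.002], [1.0, -0.006, -0.0], [-0.0, 0.002, -1.0]]
force: [0.9, -0.1, -0.2]
gripper_width: 0.319
grip_force: 59.3
```

>>> servo_tool(
  moves=[
    {"wx":0,"wy":0,"wz":0,"dx":30,"dy":16,"dz":0,"grip":15},
    {"wx":0,"wy":0,"wz":0,"dx":38,"dy":20,"dz":5,"grip":15},
    {"wx":0,"wy":0,"wz":0,"dx":38,"dy":20,"dz":30,"grip":15},
    {"wx":0,"wy":0,"wz":0,"dx":38,"dy":20,"dz":50,"grip":15},
    {"wx":0,"wy":0,"wz":0,"dx":38,"dy":20,"dz":50,"grip":15},
  ],
)

```text
time_s: 3.15
eef_pos: [591.4, -22.2, 13.3]
ee_rot: [[0.007, 1.0, -0.005], [1.0, -0.007, -0.001], [-0.001, -0.005, -1.0]]
force: [0.2, 0.7, -0.3]
gripper_width: 0.321
grip_force: 59.3
```

Run:
```python
from h import *
go(593,-20,9,0)
im,d=snap('scene','s2');snap('top','t2')
t=np.load('pics/top0.npz')['im'];g=cv2.cvtColor(t,cv2.COLOR_RGB2HSV)[150:240,330:410]
A=cv2.resize(im[120:300,220:460],(640,480))
cv2.imwrite('pics/s2c.png',A[:,:,::-1])
```

```text
t 3.15 pos [591.4 -22.2  13.3] d [2.2 1.6 4.3] w [-0.005  0.001 -0.007] F [ 0.2  0.7 -0.3] gw 0.321 gf 59.34300507651642
```

View pics/s2c.png

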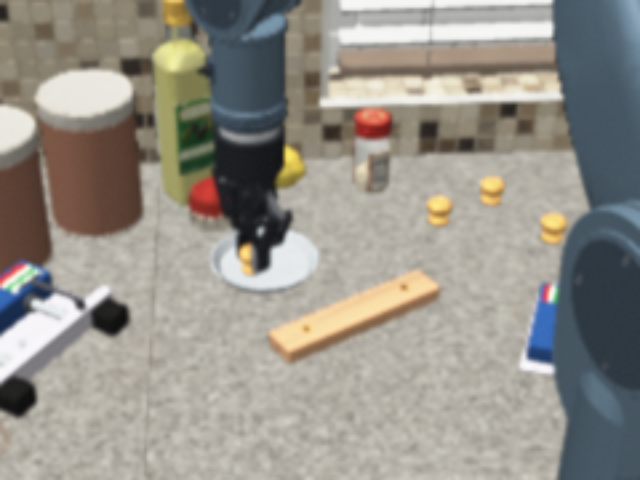

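The crop shows the knob over the dish (265,260) with the gripper clear of the timer. Lower and release.

>>> servo_tool(
  moves=[
    {"wx":0,"wy":0,"wz":0,"dx":1,"dy":1,"dz":5,"grip":15},
    {"wx":0,"wy":0,"wz":0,"dx":1,"dy":1,"dz":5,"grip":15},
    {"wx":0,"wy":0,"wz":0,"dx":1,"dy":1,"dz":5,"grip":46},
    {"wx":0,"wy":0,"wz":0,"dx":1,"dy":1,"dz":5,"grip":46},
    {"wx":0,"wy":0,"wz":0,"dx":1,"dy":1,"dz":5,"grip":46},
  ],
)

```text
time_s: 3.75
eef_pos: [595.0, -20.1, 10.6]
ee_rot: [[0.006, 1.0, 0.0], [1.0, -0.006, -0.0], [-0.0, 0.0, -1.0]]
force: [-0.4, 0.5, -0.1]
gripper_width: 0.536
grip_force: 0.0
```

>>> servo_tool(
  moves=[
    {"wx":0,"wy":0,"wz":0,"dx":0,"dy":0,"dz":-10,"grip":46},
    {"wx":0,"wy":0,"wz":0,"dx":0,"dy":0,"dz":-35,"grip":46},
    {"wx":0,"wy":0,"wz":0,"dx":-20,"dy":0,"dz":-75,"grip":50},
    {"wx":0,"wy":0,"wz":0,"dx":-65,"dy":-5,"dz":-80,"grip":58},
    {"wx":0,"wy":0,"wz":0,"dx":-110,"dy":-15,"dz":-80,"grip":58},
  ],
)

```text
time_s: 4.25
eef_pos: [581.5, -130.4, 93.4]
ee_rot: [[0.003, 1.0, 0.005], [1.0, -0.003, -0.001], [-0.001, 0.005, -1.0]]
force: [-0.5, -0.9, 0.0]
gripper_width: 0.68
grip_force: 0.0
```

```bash
python3 -c "
from h import *
go(561,-265,80,0)"
```

```text
t 4.25 pos [ 581.5 -130.4   93.4] d [-134.6  -20.1   13.3] w [ 0.005  0.001 -0.003] F [-0.5 -0.9  0. ] gw 0.68 gf 0.0
```

>>> servo_tool(
  moves=[
    {"wx":0,"wy":0,"wz":0,"dx":-45,"dy":-7,"dz":0,"grip":58},
    {"wx":0,"wy":0,"wz":0,"dx":-90,"dy":-14,"dz":0,"grip":58},
    {"wx":0,"wy":0,"wz":0,"dx":-134,"dy":-20,"dz":5,"grip":58},
    {"wx":0,"wy":0,"wz":0,"dx":-134,"dy":-20,"dz":40,"grip":58},
    {"wx":0,"wy":0,"wz":0,"dx":-134,"dy":-20,"dz":75,"grip":58},
  ],
)

```text
time_s: 4.75
eef_pos: [558.8, -267.1, 16.1]
ee_rot: [[0.01, 1.0, 0.003], [1.0, -0.01, -0.002], [-0.002, 0.003, -1.0]]
force: [0.3, 1.8, -0.4]
gripper_width: 0.681
grip_force: 0.0
```

>>> servo_tool(
  moves=[
    {"wx":0,"wy":0,"wz":0,"dx":0,"dy":0,"dz":14,"grip":58},
    {"wx":0,"wy":0,"wz":0,"dx":0,"dy":0,"dz":14,"grip":15},
    {"wx":0,"wy":0,"wz":0,"dx":0,"dy":0,"dz":14,"grip":15},
    {"wx":0,"wy":0,"wz":0,"dx":0,"dy":0,"dz":14,"grip":15},
    {"wx":0,"wy":0,"wz":0,"dx":0,"dy":0,"dz":14,"grip":15},
  ],
)

```text
time_s: 5.25
eef_pos: [559.5, -264.1, 2.9]
ee_rot: [[0.006, 1.0, 0.002], [1.0, -0.006, -0.001], [-0.001, 0.002, -1.0]]
force: [0.8, 0.1, 1.2]
gripper_width: 0.318
grip_force: 59.3
```

```bash
python3 -c "
from h import *
go(593,-65,75,0)"
```

```text
t 5.25 pos [ 559.5 -264.1    2.9] d [199.2  32.5 -72.3] w [ 0.002  0.001 -0.006] F [0.8 0.1 1.2] gw 0.318 gf 59.27658684347989
```

>>> servo_tool(
  moves=[
    {"wx":0,"wy":0,"wz":0,"dx":0,"dy":0,"dz":-40,"grip":15},
    {"wx":0,"wy":0,"wz":0,"dx":20,"dy":3,"dz":-70,"grip":15},
    {"wx":0,"wy":0,"wz":0,"dx":65,"dy":11,"dz":-72,"grip":15},
    {"wx":0,"wy":0,"wz":0,"dx":110,"dy":19,"dz":-72,"grip":15},
    {"wx":0,"wy":0,"wz":0,"dx":155,"dy":26,"dz":-72,"grip":15},
  ],
)

```text
time_s: 5.75
eef_pos: [586.2, -107.6, 74.8]
ee_rot: [[0.007, 1.0, 0.002], [1.0, -0.007, -0.0], [-0.0, 0.002, -1.0]]
force: [0.1, 0.2, -0.5]
gripper_width: 0.321
grip_force: 59.2
```

>>> servo_tool(
  moves=[
    {"wx":0,"wy":0,"wz":0,"dx":44,"dy":6,"dz":0,"grip":15},
    {"wx":0,"wy":0,"wz":0,"dx":44,"dy":6,"dz":10,"grip":15},
    {"wx":0,"wy":0,"wz":0,"dx":44,"dy":6,"dz":40,"grip":15},
    {"wx":0,"wy":0,"wz":0,"dx":44,"dy":6,"dz":60,"grip":15},
    {"wx":0,"wy":0,"wz":0,"dx":44,"dy":6,"dz":60,"grip":15},
  ],
)

```text
time_s: 6.25
eef_pos: [589.6, -65.1, 11.5]
ee_rot: [[0.006, 1.0, -0.004], [1.0, -0.006, -0.0], [-0.0, -0.004, -1.0]]
force: [-0.2, -0.0, 0.1]
gripper_width: 0.317
grip_force: 59.2
```

```bash
python3 -c "
from h import *
go(593,-65,6.5,0)"
```

```text
t 6.25 pos [589.6 -65.1  11.5] d [0.1 3.4 4.9] w [-0.004  0.    -0.006] F [-0.2 -0.   0.1] gw 0.317 gf 59.24118954251753
```

>>> servo_tool(
  moves=[
    {"wx":0,"wy":0,"wz":0,"dx":0,"dy":1,"dz":7,"grip":15},
    {"wx":0,"wy":0,"wz":0,"dx":0,"dy":1,"dz":7,"grip":15},
    {"wx":0,"wy":0,"wz":0,"dx":0,"dy":1,"dz":7,"grip":46},
    {"wx":0,"wy":0,"wz":0,"dx":0,"dy":1,"dz":7,"grip":46},
    {"wx":0,"wy":0,"wz":0,"dx":0,"dy":1,"dz":7,"grip":46},
  ],
)

```text
time_s: 6.75
eef_pos: [593.0, -65.1, 6.9]
ee_rot: [[0.006, 1.0, 0.001], [1.0, -0.006, -0.0], [-0.0, 0.001, -1.0]]
force: [-0.1, -0.4, 0.5]
gripper_width: 0.538
grip_force: 0.0
```

>>> servo_tool(
  moves=[
    {"wx":0,"wy":0,"wz":0,"dx":0,"dy":0,"dz":-10,"grip":46},
    {"wx":0,"wy":0,"wz":0,"dx":0,"dy":0,"dz":-40,"grip":46},
    {"wx":0,"wy":0,"wz":0,"dx":0,"dy":-15,"dz":-80,"grip":60},
    {"wx":0,"wy":0,"wz":0,"dx":0,"dy":-60,"dz":-95,"grip":70},
    {"wx":0,"wy":0,"wz":0,"dx":0,"dy":-105,"dz":-95,"grip":75},
  ],
)

```text
time_s: 7.25
eef_pos: [489.0, -64.4, 104.4]
ee_rot: [[0.006, 1.0, 0.006], [1.0, -0.006, -0.001], [-0.001, 0.006, -1.0]]
force: [-0.5, -0.1, -0.0]
gripper_width: 0.881
grip_force: 0.0
```

Run:
```python
from h import *
go(453,-66,40,1)
s=get_state();c=camera_params('wrist');im,d=snap('wrist','w3')
```

```text
t 7.25 pos [489.  -64.4 104.4] d [ -1.8 -36.4  64.2] w [ 0.006  0.001 -0.023] F [-0.5 -0.1 -0. ] gw 0.881 gf 0.0
```

View pics/w3.png

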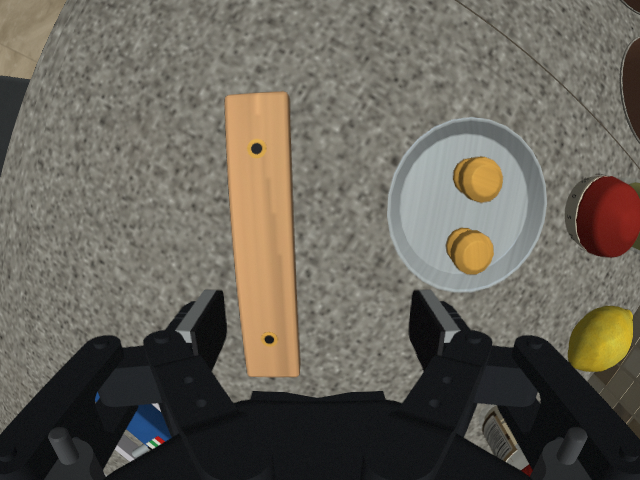

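Both knobs stand in the dish at (478,180) and (470,250). The rail's holes are at (256,148) and (269,339), so I'll use them to fix its pose.

Run:
```python
from h import *
s=get_state();c=camera_params('wrist');T=np.eye(4);T[:3,:3]=s['ee_rot'];T[:3,3]=s['eef_pos'];W=T@np.array(c['hand_eye'])
P=[]
for u,v in((256,148),(269,339)):
    q=np.array([u-c['cx'],v-c['cy']]);r=np.linalg.norm(q);th=r/c['fx'];ray=W[:3,:3]@np.r_[q/r*np.sin(th),np.cos(th)]
    P.append(W[:3,3]+ray*(20-W[2,3])/ray[2])
P=np.array(P);m=P.mean(0);e=P[0]-P[1];a=np.degrees(np.arctan2(-e[0],e[1]))
print(P.round(1),m,np.linalg.norm(e),a)
go(m[0],m[1],5,a)
```

```text
[[ 439.    -1.4   20. ]
 [ 441.5 -130.4   20. ]] [440.24651672 -65.90762871  20.        ] 129.0023687484741 1.082316631003246
t 7.3 pos [476.1 -64.8 101.1] d [ -1.1 -34.9  96.4] w [-0.01   0.002 -0.025] F [-9.4 -0.6 -1.6] gw 0.878 gf 0.0
```

>>> servo_tool(
  moves=[
    {"wx":0,"wy":0,"wz":-0.013,"dx":-1,"dy":-18,"dz":10,"grip":75},
    {"wx":0,"wy":0,"wz":-0.025,"dx":-1,"dy":-35,"dz":25,"grip":75},
    {"wx":0,"wy":0,"wz":-0.025,"dx":-1,"dy":-35,"dz":45,"grip":75},
    {"wx":0,"wy":0,"wz":-0.025,"dx":-1,"dy":-35,"dz":60,"grip":75},
    {"wx":0,"wy":0,"wz":-0.025,"dx":-1,"dy":-35,"dz":60,"grip":75},
  ],
)

```text
time_s: 7.8
eef_pos: [451.6, -65.1, 40.5]
ee_rot: [[-0.019, 1.0, -0.002], [1.0, 0.019, 0.0], [0.0, -0.002, -1.0]]
force: [0.7, 0.3, -0.6]
gripper_width: 0.878
grip_force: 0.0
```

```bash
python3 -c "
from h import *
go(453,-66.3,4,1.1)"
```

```text
t 7.8 pos [451.6 -65.1  40.5] d [-1.2  1.5 36.5] w [-0.002 -0.     0.   ] F [ 0.7  0.3 -0.6] gw 0.878 gf 0.0
```

>>> servo_tool(
  moves=[
    {"wx":0,"wy":0,"wz":0,"dx":-1,"dy":1,"dz":20,"grip":75},
    {"wx":0,"wy":0,"wz":0,"dx":-1,"dy":1,"dz":32,"grip":75},
    {"wx":0,"wy":0,"wz":0,"dx":-1,"dy":1,"dz":36.5,"grip":75},
    {"wx":0,"wy":0,"wz":0,"dx":-1,"dy":1,"dz":36.5,"grip":25},
    {"wx":0,"wy":0,"wz":0,"dx":-1,"dy":1,"dz":36.5,"grip":25},
  ],
)

```text
time_s: 8.3
eef_pos: [453.9, -66.1, 5.3]
ee_rot: [[-0.019, 1.0, 0.0], [1.0, 0.019, -0.0], [-0.0, 0.0, -1.0]]
force: [-0.3, -0.6, -0.3]
gripper_width: 0.55
grip_force: 0.0
```

>>> servo_tool(
  moves=[
    {"wx":0,"wy":0,"wz":0,"dx":0,"dy":0,"dz":0,"grip":25},
    {"wx":0,"wy":0,"wz":0,"dx":0,"dy":0,"dz":0,"grip":25},
    {"wx":0,"wy":0,"wz":0,"dx":0,"dy":0,"dz":0,"grip":25},
    {"wx":0,"wy":0,"wz":0,"dx":0,"dy":0,"dz":-8,"grip":25},
    {"wx":0,"wy":0,"wz":0,"dx":0,"dy":0,"dz":-15,"grip":25},
  ],
)

```text
time_s: 8.8
eef_pos: [453.5, -66.2, 20.6]
ee_rot: [[-0.019, 1.0, 0.0], [1.0, 0.019, -0.0], [-0.0, 0.0, -1.0]]
force: [0.0, -0.1, -1.7]
gripper_width: 0.451
grip_force: 60.5
```

Run:
```python
from h import *
# rail centre goal: 60 mm + half width in front of the pads
t=np.radians(25);p=np.array([543.5,218])-np.array([np.cos(t),np.sin(t)])*(20+40);print(p)
go(p[0],p[1],18,25)
```

```text
[489.12153278 192.6429043 ]
t 8.8 pos [453.5 -66.2  20.6] d [258.1  40.5   2.5] w [ 0.     0.    -0.417] F [ 0.  -0.1 -1.7] gw 0.451 gf 60.4908013343811
```

>>> servo_tool(
  moves=[
    {"wx":0,"wy":0,"wz":0,"dx":35,"dy":0,"dz":0,"grip":25},
    {"wx":0,"wy":0,"wz":-0.05,"dx":75,"dy":5,"dz":0,"grip":25},
    {"wx":0,"wy":0,"wz":-0.15,"dx":118,"dy":12,"dz":0,"grip":25},
    {"wx":0,"wy":0,"wz":-0.25,"dx":160,"dy":20,"dz":0,"grip":25},
    {"wx":0,"wy":0,"wz":-0.35,"dx":200,"dy":28,"dz":0,"grip":25},
  ],
)

```text
time_s: 9.3
eef_pos: [478.0, 136.3, 20.6]
ee_rot: [[-0.365, 0.931, 0.001], [0.931, 0.365, 0.0], [-0.0, 0.001, -1.0]]
force: [0.6, -1.0, -0.0]
gripper_width: 0.453
grip_force: 60.6
```

Run:
```python
from h import *
go(489.1,192.6,18,25)
```

```text
t 9.3 pos [478.  136.3  20.6] d [48.4 30.9  2.6] w [ 0.001  0.    -0.063] F [ 0.6 -1.  -0. ] gw 0.453 gf 60.557076930999756
```

>>> servo_tool(
  moves=[
    {"wx":0,"wy":0,"wz":-0.03,"dx":20,"dy":12,"dz":0,"grip":25},
    {"wx":0,"wy":0,"wz":-0.05,"dx":37,"dy":22,"dz":0,"grip":25},
    {"wx":0,"wy":0,"wz":-0.063,"dx":48,"dy":29,"dz":0,"grip":25},
    {"wx":0,"wy":0,"wz":-0.063,"dx":48,"dy":29,"dz":0,"grip":25},
    {"wx":0,"wy":0,"wz":-0.063,"dx":48,"dy":29,"dz":0,"grip":25},
  ],
)

```text
time_s: 9.8
eef_pos: [487.3, 188.3, 19.8]
ee_rot: [[-0.418, 0.909, -0.0], [0.909, 0.418, -0.001], [-0.001, -0.001, -1.0]]
force: [-0.2, -0.4, -1.9]
gripper_width: 0.45
grip_force: 60.5
```

Run:
```python
from h import *
go(489.1,192.6,18,25)
im,d=snap('wrist','w4');go(489.1,192.6,18,25)
t,_=snap('top','t4')
```

```text
t 9.8 pos [487.3 188.3  19.8] d [3.2 3.4 1.8] w [-0.001  0.001 -0.005] F [-0.2 -0.4 -1.9] gw 0.45 gf 60.508657693862915
t 9.85 pos [487.3 187.8  19.7] d [3.6 3.7 1.7] w [-0.001  0.001 -0.006] F [ 0.3  0.2 -1.3] gw 0.452 gf 60.50880789756775
```

View pics/w4.png

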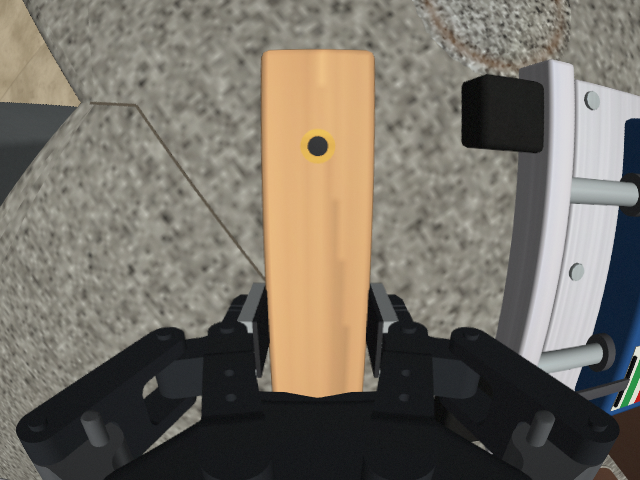

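The wrist view shows the rail's hole at (317,146) and the left pad with front corners at about (462,81) and (463,149). I'll compute the offset between them in the tool frame.

Run:
```python
from h import *
s=get_state();c=camera_params('wrist');T=np.eye(4);T[:3,:3]=s['ee_rot'];T[:3,3]=s['eef_pos'];H=np.array(c['hand_eye'])
W=T@H;print('cam',W[:3,3].round(1))
def f(u,v,z):
    q=np.array([u-c['cx'],v-c['cy']]);r=np.linalg.norm(q);th=r/c['fx'];ray=W[:3,:3]@np.r_[q/r*np.sin(th),np.cos(th)]
    p=W[:3,3]+ray*(z-W[2,3])/ray[2]; return p.round(1),(T[:3,:3].T@(p-T[:3,3])).round(1)
print('hole',f(317,146,36))
for z in(29,3):
  for n,p in(('f-l',(462,81)),('f-r',(463,149)),('b-l',(522,80)),('b-r',(543,153))):print(z,n,*f(*p,z))
# top view pad check
t=np.load('pics/t4.npz')['im'];cv2.imwrite('pics/t4c.png',cv2.resize(t[130:260,180:340],(640,520))[:,:,::-1])
```

```text
cam [460.4 248.5 162.6]
hole (array([460.8, 246.9,  36. ]), array([ 64.9,   0.6, -16.4]))
29 f-l [498.7 293.4  29. ] [91.4 54.4 -9.5]
29 f-r [510.2 270.2  29. ] [65.5 55.2 -9.5]
29 b-l [521.3 307.9  29. ] [95.2 81.  -9.5]
29 b-r [543.3 286.6  29. ] [66.7 92.1 -9.5]
3 f-l [506.2 302.1   3. ] [96.2 64.9 16.5]
3 f-r [520.  274.4   3. ] [65.3 65.8 16.5]
3 b-l [533.2 319.5   3. ] [100.8  96.7  16.5]
3 b-r [559.5 294.1   3. ] [ 66.7 109.9  16.5]
```

View pics/t4c.png

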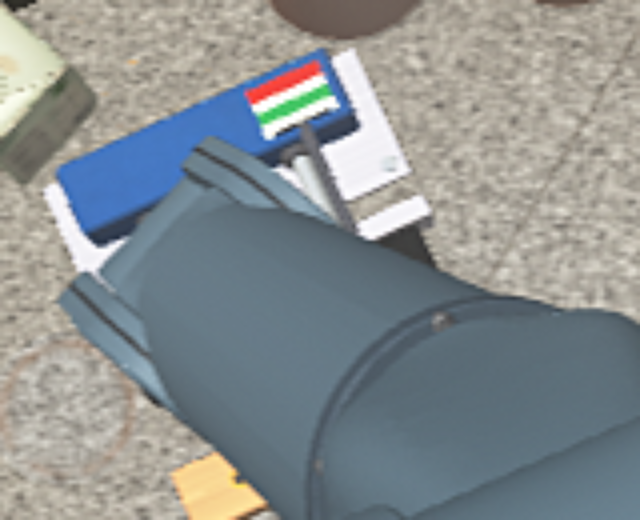

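The top crop shows the pointer at rest below the green band at (300,130), so it can be read later. The pad centre is at tool x ≈ 80.7, so the rail needs +5.5 mm along the bar, and the gap to the pads is about 45 mm. Lower and centre.

>>> servo_tool(
  moves=[
    {"wx":0,"wy":0,"wz":0,"dx":3,"dy":0,"dz":5,"grip":25},
    {"wx":0,"wy":0,"wz":0,"dx":5.5,"dy":0,"dz":10,"grip":25},
    {"wx":0,"wy":0,"wz":0,"dx":5.5,"dy":0,"dz":13,"grip":25},
    {"wx":0,"wy":0,"wz":0,"dx":5.5,"dy":0,"dz":15,"grip":25},
    {"wx":0,"wy":0,"wz":0,"dx":5.5,"dy":0,"dz":15,"grip":25},
  ],
)

```text
time_s: 10.4
eef_pos: [484.6, 194.6, 5.7]
ee_rot: [[-0.419, 0.908, -0.001], [0.908, 0.419, -0.001], [-0.001, -0.001, -1.0]]
force: [-5.4, -1.7, 16.3]
gripper_width: 0.45
grip_force: 62.5
```

```bash
python3 -c "
from h import *
go(489.1,192.6,5,25)"
```

```text
t 10.4 pos [484.6 194.6   5.7] d [-3.7  3.3  0.7] w [-0.001  0.001 -0.004] F [-5.4 -1.7 16.3] gw 0.45 gf 62.538360357284546
```

>>> servo_tool(
  moves=[
    {"wx":0,"wy":0,"wz":0,"dx":0,"dy":0,"dz":-1,"grip":25},
    {"wx":0,"wy":0,"wz":0,"dx":0,"dy":8,"dz":-1,"grip":25},
    {"wx":0,"wy":0,"wz":0,"dx":0,"dy":18,"dz":-1,"grip":25},
    {"wx":0,"wy":0,"wz":0,"dx":0,"dy":28,"dz":-1,"grip":25},
    {"wx":0,"wy":0,"wz":0,"dx":0,"dy":34,"dz":-1,"grip":25},
  ],
)

```text
time_s: 10.9
eef_pos: [516.7, 209.0, 5.7]
ee_rot: [[-0.419, 0.908, -0.0], [0.908, 0.419, -0.0], [-0.0, -0.0, -1.0]]
force: [-4.1, -1.0, 7.7]
gripper_width: 0.451
grip_force: 61.6
```

>>> servo_tool(
  moves=[
    {"wx":0,"wy":0,"wz":0,"dx":0,"dy":1,"dz":0,"grip":25},
    {"wx":0,"wy":0,"wz":0,"dx":0,"dy":2,"dz":0,"grip":25},
    {"wx":0,"wy":0,"wz":0,"dx":0,"dy":2,"dz":0,"grip":25},
    {"wx":0,"wy":0,"wz":0,"dx":0,"dy":2,"dz":0,"grip":25},
    {"wx":0,"wy":0,"wz":0,"dx":0,"dy":2,"dz":0,"grip":25},
  ],
)

```text
time_s: 11.4
eef_pos: [517.8, 209.5, 5.7]
ee_rot: [[-0.419, 0.908, 0.0], [0.908, 0.419, 0.0], [-0.0, 0.0, -1.0]]
force: [0.9, -0.7, 1.2]
gripper_width: 0.452
grip_force: 60.9
```

Run:
```python
from h import *
s=get_state();R_=np.array(s['ee_rot']);print('tool F',(R_.T@s['force']).round(2))
t=np.radians(25);p=np.array([543.5,218])-np.array([np.cos(t),np.sin(t)])*20;go(*p,5,25)
```

```text
tool F [-0.99  0.55 -1.17]
t 11.4 pos [517.8 209.5   5.7] d [-3.1  6.9  0.7] w [ 0.     0.    -0.004] F [ 0.9 -0.7  1.2] gw 0.452 gf 60.85485219955444
```

>>> servo_tool(
  moves=[
    {"wx":0,"wy":0,"wz":0,"dx":0,"dy":3,"dz":0,"grip":25},
    {"wx":0,"wy":0,"wz":0,"dx":0,"dy":6,"dz":0,"grip":25},
    {"wx":0,"wy":0,"wz":0,"dx":0,"dy":9,"dz":0,"grip":25},
    {"wx":0,"wy":0,"wz":0,"dx":0,"dy":12,"dz":0,"grip":25},
    {"wx":0,"wy":0,"wz":0,"dx":0,"dy":12,"dz":0,"grip":25},
  ],
)

```text
time_s: 11.9
eef_pos: [526.4, 213.5, 5.8]
ee_rot: [[-0.42, 0.908, -0.004], [0.908, 0.42, -0.003], [-0.001, -0.005, -1.0]]
force: [-8.3, -3.4, 12.6]
gripper_width: 0.451
grip_force: 62.1
```

>>> servo_tool(
  moves=[
    {"wx":0,"wy":0,"wz":0,"dx":0,"dy":0,"dz":0,"grip":25},
    {"wx":0,"wy":0,"wz":0,"dx":0,"dy":0,"dz":0,"grip":25},
    {"wx":0,"wy":0,"wz":0,"dx":0,"dy":0,"dz":0,"grip":25},
    {"wx":0,"wy":0,"wz":0,"dx":0,"dy":0,"dz":0,"grip":25},
    {"wx":0,"wy":0,"wz":0,"dx":0,"dy":0,"dz":0,"grip":25},
  ],
)

```text
time_s: 12.4
eef_pos: [526.5, 213.5, 5.8]
ee_rot: [[-0.42, 0.908, -0.004], [0.908, 0.42, -0.003], [-0.001, -0.005, -1.0]]
force: [-7.2, -3.5, 10.9]
gripper_width: 0.452
grip_force: 62.0
```

Run:
```python
from h import *
s=get_state();R_=np.array(s['ee_rot']);print('tool F',(R_.T@s['force']).round(2),'M',(R_.T@s['torque']).round(2))
go(525,212,5,25)
```

```text
tool F [ -0.18  -8.06 -10.84] M [ 1.63  0.02 -0.24]
t 12.4 pos [526.5 213.5   5.8] d [-0.8 -1.9  0.8] w [-0.005  0.001 -0.003] F [-7.2 -3.5 10.9] gw 0.452 gf 62.04499661922455
```

>>> servo_tool(
  moves=[
    {"wx":0,"wy":0,"wz":0,"dx":0,"dy":1,"dz":-0.5,"grip":25},
    {"wx":0,"wy":0,"wz":0,"dx":0,"dy":2,"dz":-0.5,"grip":25},
    {"wx":0,"wy":0,"wz":0,"dx":0,"dy":3,"dz":-0.5,"grip":25},
    {"wx":0,"wy":0,"wz":0,"dx":0,"dy":4,"dz":-0.5,"grip":25},
    {"wx":0,"wy":0,"wz":0,"dx":0,"dy":4,"dz":-0.5,"grip":25},
  ],
)

```text
time_s: 12.9
eef_pos: [528.6, 214.4, 5.8]
ee_rot: [[-0.42, 0.907, -0.007], [0.907, 0.42, -0.005], [-0.002, -0.008, -1.0]]
force: [-10.9, -4.7, 12.4]
gripper_width: 0.452
grip_force: 62.1
```

Run:
```python
from h import *
s=get_state();R_=np.array(s['ee_rot']);print('tool F',(R_.T@s['force']).round(2),'M',(R_.T@s['torque']).round(2))
go(525,212,5,25)
t,_=snap('top','t5');a=np.load('pics/t4.npz')['im']
C=np.hstack([cv2.resize(x[140:210,230:300],(390,390),interpolation=cv2.INTER_CUBIC) for x in(a,t)]);cv2.imwrite('pics/t5c.png',C[:,:,::-1])
```

```text
tool F [  0.28 -11.99 -12.27] M [ 2.31  0.01 -0.44]
t 12.9 pos [528.6 214.4   5.8] d [-0.7 -4.3  0.9] w [-0.008  0.002 -0.003] F [-10.9  -4.7  12.4] gw 0.452 gf 62.063907980918884
```

View pics/t5c.png

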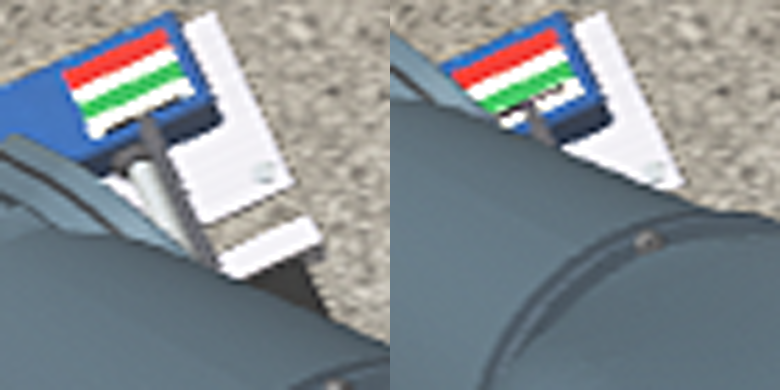

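The left panel is at rest and the right is now: the pointer tip has moved up towards the green band but is still in the white. Advance further and measure the tip numerically.

>>> servo_tool(
  moves=[
    {"wx":0,"wy":0,"wz":0,"dx":0,"dy":1.5,"dz":-0.5,"grip":25},
    {"wx":0,"wy":0,"wz":0,"dx":0,"dy":3,"dz":-0.5,"grip":25},
    {"wx":0,"wy":0,"wz":0,"dx":0,"dy":4.5,"dz":-0.5,"grip":25},
    {"wx":0,"wy":0,"wz":0,"dx":0,"dy":5,"dz":-0.5,"grip":25},
    {"wx":0,"wy":0,"wz":0,"dx":0,"dy":5,"dz":-0.5,"grip":25},
  ],
)

```text
time_s: 13.45
eef_pos: [531.5, 215.8, 5.9]
ee_rot: [[-0.421, 0.907, -0.01], [0.907, 0.421, -0.007], [-0.002, -0.012, -1.0]]
force: [-13.9, -6.7, 13.0]
gripper_width: 0.455
grip_force: 62.3
```

```bash
cat > ptr.py <<'E'
from h import *
s=get_state();R_=np.array(s['ee_rot']);print('tool F',(R_.T@s['force']).round(2),'M',(R_.T@s['torque']).round(2))
go(525,212,5,25)
import sys
snap('top',sys.argv[1])
t=np.radians(25);ax=np.array([np.cos(t),np.sin(t)]);ay=np.array([-ax[1],ax[0]]);o=np.array([543.5,218])
c=camera_params('top');Rc=np.array(c['orientation']);pc=np.array(c['xyz'])
# resample the block top (z=48) on a 0.5 mm fixture grid
X=np.arange(90,150,.5);Y=np.arange(-75,-10,.5)
P=o+X[:,None,None]*ax+Y[None,:,None]*ay;P=np.concatenate([P,np.full(P.shape[:2]+(1,),48.)],2)
q=(P-pc)@Rc;u=(q[...,0]/q[...,2]*c['fx']+c['cx']).astype(np.float32);v=(q[...,1]/q[...,2]*c['fy']+c['cy']).astype(np.float32)
for f in('t4','t5',sys.argv[1]):
    w=cv2.remap(np.load(f'pics/{f}.npz')['im'],u,v,cv2.INTER_CUBIC);h=cv2.cvtColor(w,cv2.COLOR_RGB2HSV)
    g=cv2.inRange(h,(45,100,60),(85,255,255));r=cv2.inRange(h,(0,120,120),(8,255,255));k=cv2.inRange(h,(0,0,0),(180,110,110))
    def ext(m):
        y,x=np.nonzero(m);return None if len(y)<20 else (X[np.percentile(y,[3,50,97]).astype(int)],Y[np.percentile(x,[3,97]).astype(int)])
    band=(Y[None,:]>-70)&(Y[None,:]<-30)&(X[:,None]>100)
    col=np.where(band&(k>0),X[:,None],0).max(0)
    print(f,'green',ext(g),'red',ext(r),'tip',np.sort(col)[-12:])
    if f==sys.argv[1]: cv2.imwrite('pics/rect.png',cv2.resize(w[::-1,::-1],None,fx=4,fy=4)[:,:,::-1])
E
python3 ptr.py t6
```

```text
tool F [ -0.26 -15.6  -12.84] M [ 3.12  0.03 -0.63]
t 13.45 pos [531.5 215.8   5.9] d [-0.7 -7.5  1. ] w [-0.012  0.002 -0.002] F [-13.9  -6.7  13. ] gw 0.455 gf 62.33105421066284
t4 green (array([112., 115., 118.]), array([-73., -32.])) red (array([125.5, 129.5, 132.5]), array([-71.5, -33. ])) tip [104.  104.  104.  104.  104.  104.  104.  104.5 104.5 104.5 104.5 104.5]
t5 green (array([111.5, 115. , 118. ]), array([-73. , -36.5])) red (array([125.5, 129.5, 132.5]), array([-71.5, -32.5])) tip [110.  110.  110.  110.  110.5 110.5 111.  111.5 111.5 112.  112.5 112.5]
t6 green (array([113. , 115.5, 118. ]), array([-73.5, -39.5])) red (array([126. , 129.5, 132.5]), array([-71.5, -33.5])) tip [113.5 113.5 114.5 115.  115.5 116.  116.  116.5 117.  117.5 118.5 119.5]
```

The bar is at about 10 mm: the tip is at 114 on a scale where green (8–16 mm) spans 111–119. The z moment of −0.63 N·m suggests the left pad carries most of the load, so I'll yaw slightly counter-clockwise to balance it.

>>> servo_tool(
  moves=[
    {"wx":0,"wy":0,"wz":-0.004,"dx":0,"dy":0.5,"dz":-0.5,"grip":25},
    {"wx":0,"wy":0,"wz":-0.008,"dx":0,"dy":1,"dz":-0.5,"grip":25},
    {"wx":0,"wy":0,"wz":-0.012,"dx":0,"dy":1.5,"dz":-0.5,"grip":25},
    {"wx":0,"wy":0,"wz":-0.012,"dx":0,"dy":1.5,"dz":-0.5,"grip":25},
    {"wx":0,"wy":0,"wz":-0.012,"dx":0,"dy":1.5,"dz":-0.5,"grip":25},
  ],
)

```text
time_s: 14.0
eef_pos: [533.0, 216.4, 5.9]
ee_rot: [[-0.43, 0.903, -0.01], [0.903, 0.43, -0.006], [-0.001, -0.011, -1.0]]
force: [-11.7, -5.7, 8.1]
gripper_width: 0.451
grip_force: 61.7
```

```bash
python3 ptr.py t7
```

```text
tool F [ -0.18 -13.1   -8.  ] M [2.7  0.11 0.06]
t 14.0 pos [533.  216.4   5.9] d [-0.5 -9.1  1. ] w [-0.011  0.001  0.008] F [-11.7  -5.7   8.1] gw 0.451 gf 61.71751856803894
t4 green (array([112., 115., 118.]), array([-73., -32.])) red (array([125.5, 129.5, 132.5]), array([-71.5, -33. ])) tip [104.  104.  104.  104.  104.  104.  104.  104.5 104.5 104.5 104.5 104.5]
t5 green (array([111.5, 115. , 118. ]), array([-73. , -36.5])) red (array([125.5, 129.5, 132.5]), array([-71.5, -32.5])) tip [110.  110.  110.  110.  110.5 110.5 111.  111.5 111.5 112.  112.5 112.5]
t7 green (array([112.5, 116. , 118.5]), array([-73.5, -40. ])) red (array([125.5, 129.5, 132.5]), array([-71.5, -35. ])) tip [115.5 116.  117.  118.  118.5 119.  119.5 120.5 121.5 122.  122.5 134.5]
```

The moment is balanced now (0.06 N·m), the force is 13 N and the bar is at about 11–12 mm. Hold still for a second and check.

>>> servo_tool(
  moves=[
    {"wx":0,"wy":0,"wz":0,"dx":0,"dy":0,"dz":0,"grip":25},
    {"wx":0,"wy":0,"wz":0,"dx":0,"dy":0,"dz":0,"grip":25},
    {"wx":0,"wy":0,"wz":0,"dx":0,"dy":0,"dz":0,"grip":25},
    {"wx":0,"wy":0,"wz":0,"dx":0,"dy":0,"dz":0,"grip":25},
    {"wx":0,"wy":0,"wz":0,"dx":0,"dy":0,"dz":0,"grip":25},
  ],
)

```text
time_s: 14.55
eef_pos: [533.0, 216.4, 5.9]
ee_rot: [[-0.43, 0.903, -0.01], [0.903, 0.43, -0.006], [-0.001, -0.011, -1.0]]
force: [-12.3, -5.8, 8.0]
gripper_width: 0.449
grip_force: 61.7
```

>>> servo_tool(
  moves=[
    {"wx":0,"wy":0,"wz":0,"dx":0,"dy":0,"dz":0,"grip":25},
    {"wx":0,"wy":0,"wz":0,"dx":0,"dy":0,"dz":0,"grip":25},
    {"wx":0,"wy":0,"wz":0,"dx":0,"dy":0,"dz":0,"grip":25},
    {"wx":0,"wy":0,"wz":0,"dx":0,"dy":0,"dz":0,"grip":25},
    {"wx":0,"wy":0,"wz":0,"dx":0,"dy":0,"dz":0,"grip":25},
  ],
)

```text
time_s: 15.05
eef_pos: [533.0, 216.4, 5.9]
ee_rot: [[-0.43, 0.903, -0.01], [0.903, 0.43, -0.006], [-0.001, -0.011, -1.0]]
force: [-11.5, -5.7, 8.7]
gripper_width: 0.448
grip_force: 61.7
```

```bash
python3 ptr.py t8
python3 - <<'E'
import cv2,numpy as np
from h import *
w,_=snap('wrist','w8');r=cv2.imread('pics/rect.png')
C=np.zeros((480,800,3),np.uint8);C[:,:480]=w[:,160:,::-1];rr=cv2.resize(r,(320,295));C[:295,480:]=rr;cv2.imwrite('pics/fin.png',C)
E
```

```text
tool F [ -0.19 -12.89  -8.52] M [2.68 0.14 0.11]
t 15.05 pos [533.  216.4   5.9] d [-0.6 -9.1  1. ] w [-0.011  0.001  0.008] F [-11.5  -5.7   8.7] gw 0.448 gf 61.716763973236084
t4 green (array([112., 115., 118.]), array([-73., -32.])) red (array([125.5, 129.5, 132.5]), array([-71.5, -33. ])) tip [104.  104.  104.  104.  104.  104.  104.  104.5 104.5 104.5 104.5 104.5]
t5 green (array([111.5, 115. , 118. ]), array([-73. , -36.5])) red (array([125.5, 129.5, 132.5]), array([-71.5, -32.5])) tip [110.  110.  110.  110.  110.5 110.5 111.  111.5 111.5 112.  112.5 112.5]
t8 green (array([112.5, 116. , 118.5]), array([-73.5, -40. ])) red (array([125.5, 129.5, 133. ]), array([-71.5, -35. ])) tip [115.5 116.5 117.  118.  118.5 119.  119.5 120.5 122.  122.  122.5 134.5]
```

View pics/fin.png

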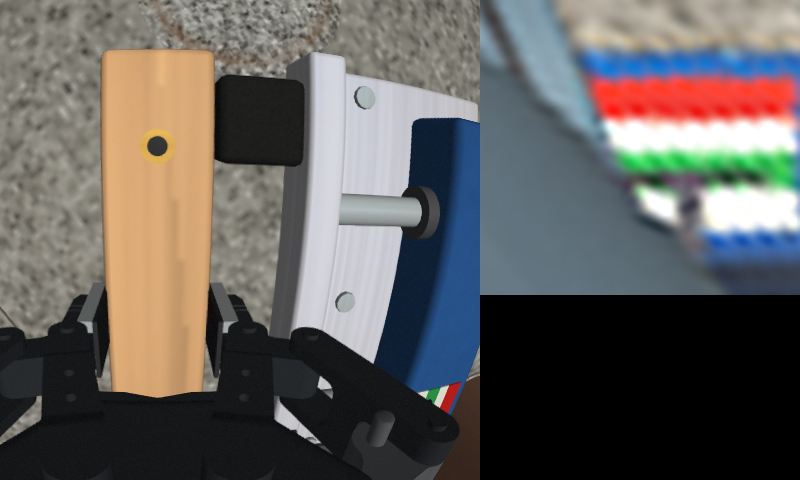

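The wrist view shows the rail flush against the left pad at (215,80–160), and the rectified dial shows the pointer in green at about 10 mm. Force and moment are steady and balanced, so I'm handing in.

```bash
python3 -c "
from rig import job
print(job.close_job())"
```

```text
the job is handed in; nothing more can be done
None
```

I handed the job in (no verdict was returned) with two knobs in the dish, two left on the worktop, and the arm still holding the rail flat and centred against the pads, with the bar about 10 mm in (green band).

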